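# Pack the power-cut caddy

## Robot

A 6-joint arm with a two-finger parallel gripper is mounted at the origin on the work surface. World frame = base frame: x ahead of the robot, y to its left, z up, the work surface at z = 0. Lengths are in m, angles in rad, forces in N, time in s.
With the tool pointing down it reaches from about 0.35 to 0.725 m from the base axis. Payload 4.3 kg.
Tool frame: the origin (TCP) lies between the finger pads; the fingertips stand 8 mm ahead of it and the grasp point (between the pads) lies 11 mm behind it; z points along the fingers, y is the direction in which the jaws open and shut (so a half turn about z gives the same grasp; the last joint's range is limited). The gripper opens to 85 mm and grips with 20 to 120 N. Pads are 22 mm wide; open, the fingers measure 114 mm over their backs; the gripper's body (76 mm by 85 mm) begins 54 mm behind the grasp point. The pads swing forward as they close: fully open they stand 13 mm farther back than shut.
Start: joints at [-1.398, 0.377, 0.081, 1.274, 0, 1.46], TCP at [0.16, -0.552, 0.239] pointing down, gripper open.
Joint ranges: [-2.72, 2.72], [-0.84, 1.66], [-1.02, 1.22], [-1.77, 2.12], [-1.37, 1.28], [-3.14, 3.14]. Speed limits (rad/s): [2.57, 2.57, 3.14, 3.14, 3.14, 3.14].

## Interface

Orientations are given as [roll, pitch, yaw] about the fixed x, y, z axes, in that order (R = Rz(yaw) Ry(pitch) Rx(roll)).
In Python, from cell import r gives the robot as it stands.
- The arm moves only by the shell command python3 -m inch 'ROWS' [FORCE]. ROWS is text: rows parted by semicolons, each of 7 numbers parted by spaces: the shift along the tool's x, y, z in m, then the turn, a rotation vector about the tool's x, y, z in degrees, then the opening, from -1 (shut) to 1 (fully open). A call has 1 to 5 rows; each row shifts and turns the commanded pose from where the row before left it, along the tool's axes as they then stand; what a row does not reach is not made up. A row lasts 1/8 s, in which the tool goes at most 62.5 mm and 10.7 degrees, less where a joint would pass 70% of its speed; a pose out of reach is approached as far as the arm can. A call with a gripper value outside its range is refused whole. The fingers move at their own pace and stop on an object; FORCE is the grip in N (left out, the last holds). Time passes only in rows, so rows that do not move let the fingers close. It gives the time, the measured TCP pose, the force and the opening at its end, in the units of the state.
- r.state(): the state, without advancing time (a new reading comes with each control period).
- r.snapshot(name): name is "scene" or "top"; returns the picture (480x640x3 uint8, red, green, blue); there is no depth.
- r.get_calibration(name): a dict with "K" (3x3 intrinsics, pixels), "k1" (the pictures are not rectified: a ray, as slopes to the right and down, at radius r is drawn at 1 + k1 r^2 times it, then the intrinsics apply), "eye" and "attitude" of the camera in the world. Camera axes: x right, y down, z forward; pixel columns grow to the right and rows downward; lengths in m; the calibration is good to about 2 mm. A picture is of the moment at which its call begins. get_calibration takes no time and is no camera call.
- r.job_done(): hands the job in, once; it reports no verdict.
The state is a dict: "t": time; "q": joint angles; "qd": joint speeds; "effort": joint torques, N m; "eef_pos": TCP position; "ee_rot": TCP orientation; "contact_force": force on the tool from outside, world axes, zero at the start; "moment": the same for the moment, N m; "grip_width": finger opening in m.
Only numpy, scipy, OpenCV 4.12 (cv2) and the standard library are available. Lean on these libraries where they do the work, as an engineer would, in place of code of your own. Each camera call takes 0.05 s, during which the arm holds its last target. There are 200 camera calls.

## Task

Get the power-cut caddy by the door ready: stand the torch on its lens in the largest round well, the two fat round batteries upright in the two smaller round wells, one in each, and the flat block battery upright, contacts up, in the oblong well, each resting on the bottom of its well. Leave the slimmer round battery and the packet of playing cards standing where they are.

Things in the scene. Friction and masses are not known exactly. Their poses are not given: they have to be found in the camera images.
- torch_center (a point): Black plastic torch standing on its lens, 112 mm tall: head 46 mm in diameter for the lowest 22 mm, tapering to a handle 28 mm in diameter from 36 mm up to the top. The point is on its axis, half-way up (56 mm above its foot); z up along the axis
- cell_one_center (a point): Fat round battery standing upright, 34 mm in diameter, 61 mm tall including a small 2 mm high button on top; aluminium and grey. The point is on its axis half-way up (30.5 mm above its foot); z up. To clear the insert it has to be gripped in its upper half
- cell_two_center (a point): The other fat round battery, identical to the first (34 mm in diameter, 61 mm tall); point half-way up, 30.5 mm above its foot, z up
- flat_battery_center (a point): Flat grey block battery standing upright: 62 mm along its x, 22 mm thick along its y, 64 mm tall, with two flat brass contact strips on top (2 mm more). The point is at its centre, 32 mm above its foot; z up. To be gripped across its thickness, in its upper half
- slim_cell_center (a point): Look-alike that stays: a slimmer, shorter round battery standing upright, 25 mm in diameter, 48 mm tall; point half-way up, 24 mm above its foot, z up
- card_packet_center (a point): Look-alike that stays: a white paper packet of playing cards standing upright, 60 mm along x, 20 mm along y, 88 mm tall, with a thin brown band and no metal on top; point at its centre, 44 mm above its foot, z up
- torch_insert_hole0 (a point): Well for the torch: the largest round well, 68 mm in diameter. It is one of four square grey plastic inserts, 84 x 84 mm, 20 mm high, side by side in two rows of two (86 mm apart) in a fixed beige open caddy 184 mm square with a rim 26 mm high; which insert lies where changes. The point is the centre of the well's mouth, 25 mm above the console; the well is 16 mm deep with a flat floor. z up; x and y along the insert's sides
- cell_insert_a_hole0 (a point): Well for a fat round battery: round, 54 mm in diameter. Insert and caddy as for the torch's well: point at the centre of the mouth, 25 mm above the console, 16 mm deep
- cell_insert_b_hole0 (a point): Second well for a fat round battery, identical: round, 54 mm in diameter; point at the centre of the mouth, 25 mm above the console, 16 mm deep
- flat_insert_hole0 (a point): Well for the flat battery: oblong, 82 mm along its x, 42 mm along its y; point at the centre of the mouth, 25 mm above the console, 16 mm deep; z up

How it is judged:
By the outcome, as a careful person would: the job done as asked, in the order asked, and still so for the second after the job is handed in, with the robot touching nothing.
It also fails if it takes over 136 s, if anything falls off the work surface, if the arm or the gripper's body presses on something with over 40 N, if the wrist force passes 120 N, or if a joint passes its speed limit or range.

## Working session

There is one attempt and no reset: what is moved stays moved. The work goes in short steps, Python scripts to look and compute and a shell command to move; the robot and the scene stay as the last step left them, time stands still between calls to the robot, and variables do not carry over. Pictures are saved under pics/ and viewed, about 12 in all and at most 16, crops included, and the job is handed in when it is done.

```bash
ls; mkdir -p pics
python3 - <<'E'
from cell import r
import cv2
for n in("scene","top"):
    im=r.snapshot(n); cv2.imwrite(f"pics/{n}0.png",im[:,:,::-1]); print(n,r.get_calibration(n))
print(r.state())
E
```

```text
pics
scene {'K': array([[572.74776945,   0.        , 314.39126282],
       [  0.        , 572.74776945, 237.66314874],
       [  0.        ,   0.        ,   1.        ]]), 'k1': 0.011782651670124454, 'eye': array([1.11179361, 0.06294138, 0.92599713]), 'attitude': array([-2.54603109, -0.00724215,  1.60723678])}
top {'K': array([[474.24575118,   0.        , 312.10428247],
       [  0.        , 474.24575118, 240.73486544],
       [  0.        ,   0.        ,   1.        ]]), 'k1': 0.025125082189059168, 'eye': array([0.48193014, 0.03694189, 1.0076656 ]), 'attitude': array([-3.07386774,  0.01116619, -1.56391533])}
{'t': 0.1, 'q': array([-1.39828241e+00,  3.78022770e-01,  7.97507695e-02,  1.27440496e+00,
       -8.05267525e-07,  1.46050555e+00]), 'qd': array([ 0.00087979, -0.00192404,  0.00193585, -0.00012285, -0.00085715,
       -0.00121387]), 'effort': array([ 8.55506041e-04, -4.64694428e+01,  2.70581853e+01,  1.20733309e-02,
       -1.51452368e-04,  5.92720582e-06]), 'eef_pos': array([ 0.16036397, -0.55157935,  0.23843221]), 'ee_rot': array([-3.13972335e+00, -2.06196229e-04,  2.82804500e-01]), 'contact_force': array([ 0.438368  , -0.41123682, -0.1562826 ]), 'moment': array([-0.06466885,  0.00560706, -0.04943389]), 'grip_width': 0.08536773272795302}
```

View pics/top0.png

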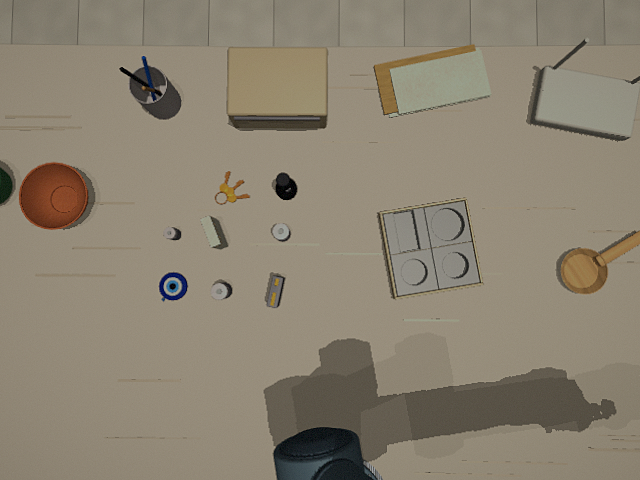

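View pics/scene0.png

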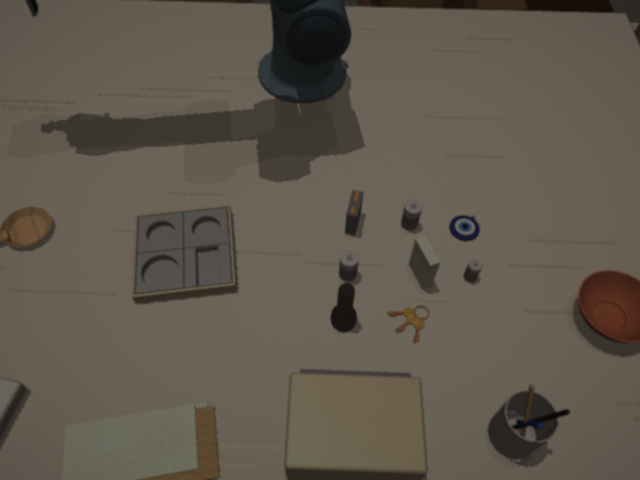

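The top view shows the torch at (285,187), fat cells at (281,231) and (221,290), the slim cell at (173,234), the card packet at (213,232), the flat battery at (275,290), and the caddy centred near (430,248). The scene view agrees with this. Next I'll take a closer crop and the fits.

```bash
cat > h.py <<'E'
import numpy as np, cv2
from cell import r
from scipy.spatial.transform import Rotation as R
def cam(n):
    c=r.get_calibration(n); return c["K"],c["k1"],c["eye"],R.from_euler("xyz",c["attitude"]).as_matrix()
def ray(n,u,v):
    K,k1,e,A=cam(n); d=np.array([(u-K[0,2])/K[0,0],(v-K[1,2])/K[1,1]]); s=d.copy()
    for _ in range(10): s=d/(1+k1*(s@s))
    return e,A@np.array([s[0],s[1],1])
def pt(n,u,v,z):
    e,d=ray(n,u,v); return e+d*(z-e[2])/d[2]
def proj(n,p):
    K,k1,e,A=cam(n); c=A.T@(np.array(p)-e); s=c[:2]/c[2]; s=s*(1+k1*(s@s)); return K[0,0]*s+K[:2,2]
E
python3 - <<'E'
from h import *
t=cv2.imread("pics/top0.png")
a=t[165:315,160:300]; b=t[190:305,374:488]
a=cv2.resize(a,None,fx=3,fy=3,interpolation=cv2.INTER_CUBIC); b=cv2.resize(b,None,fx=3,fy=3,interpolation=cv2.INTER_CUBIC)
o=np.zeros((450,a.shape[1]+b.shape[1],3),np.uint8); o[:,:a.shape[1]]=a; o[:b.shape[0],a.shape[1]:]=b
cv2.imwrite("pics/c1.png",np.clip(o*1.5,0,255).astype(np.uint8)); print(a.shape,b.shape)
for n,u,v,z in [("torch",283,181,.112),("c1",281,231,.06),("c2",221,290,.06),("slim",173,234,.048),("flat",275,290,.065),("cards",209,232,.088)]: print(n,pt("top",u,v,z).round(3))
for u,v in [(382,212),(466,200),(481,284),(394,297)]: print(pt("top",u,v,.026).round(3))
E
```

```text
(450, 420, 3) (345, 342, 3)
torch [0.657 0.104 0.112]
c1 [0.565 0.111 0.06 ]
c2 [0.447 0.229 0.06 ]
slim [0.559 0.331 0.048]
flat [0.448 0.121 0.065]
cards [0.56  0.249 0.088]
[ 0.609 -0.097  0.026]
[ 0.635 -0.27   0.026]
[ 0.462 -0.298  0.026]
[ 0.434 -0.121  0.026]
```

View pics/c1.png

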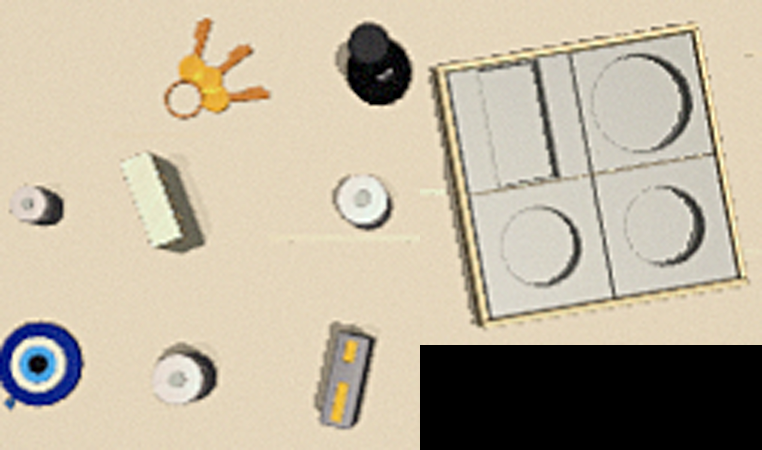

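The crop gives these full-picture pixels: torch top (283.3,179.3), cell tops (281,231.3) and (220,290.3), flat battery top about (276,291). The torch well is the far right one, the flat well far left, and the two cell wells are in the near row.

```bash
python3 - <<'E'
from h import *
A=lambda x,y:(160+x/3,165+y/3)
B=lambda x,y:(374+(x-420)/3,190+y/3)
O={"torch":pt("top",*A(370,43),.112),"c1":pt("top",*A(363,199),.06),"c2":pt("top",*A(180,376),.06),"flat":pt("top",*A(349,379),.065)}
for k,p in O.items(): print(k,p.round(4),"scene px",proj("scene",p).round(1),"r",np.hypot(*p[:2]).round(3))
f=[pt("top",*A(*q),.066) for q in((350,351),(340,401))]; d=f[0]-f[1]; print("flat ang",np.degrees(np.arctan2(d[1],d[0])))
C=np.array([pt("top",*B(*q),.026) for q in((435,68),(697,25),(745,280),(480,325))]); c=C.mean(0)
print(C.round(4),c,[np.linalg.norm(C[i]-C[i-1]).round(4) for i in range(4)])
ex=(C[0]+C[1]-C[2]-C[3]); a=np.arctan2(ex[1],ex[0]); ey=C[0]+C[3]-C[1]-C[2]; a2=np.arctan2(-ey[0],ey[1]);print("ang",np.degrees([a,a2]))
a=(a+a2)/2;X=np.array([np.cos(a),np.sin(a),0])*.043;Y=np.array([-np.sin(a),np.cos(a),0])*.043
for n,p,q in(("torchw",c+X-Y,(641,103)),("flatw",c+X+Y,(516,123)),("cellL",c-X+Y,(540,246)),("cellR",c-X-Y,(663,225))): print(n,p.round(4),pt("top",*B(*q),.025).round(4),"scene",proj("scene",p).round(1),"r",np.hypot(*p[:2]).round(3))
E
for i in 1 2 3; do python3 -m inch '0 0 0 0 0 -10.24 1; 0 0 0 0 0 -10.24 1; 0 0 0 0 0 -10.24 1; 0 0 0 0 0 -10.24 1; 0 0 0 0 0 -10.24 1' | tail -1; done; python3 -m inch '0 0 0 0 0 -10.2 1; 0 0 0 0 0 0 1'
```

```text
torch [0.6598 0.1031 0.112 ] scene px [345.7 289.7] r 0.668
c1 [0.5647 0.1105 0.06  ] scene px [348.7 257.2] r 0.575
c2 [0.4461 0.2307 0.06  ] scene px [412.1 206.5] r 0.502
flat [0.445 0.118 0.065] scene px [352.9 202.5] r 0.46
flat ang -10.666623210743502
[[ 0.6078 -0.0903  0.026 ]
 [ 0.6385 -0.2709  0.026 ]
 [ 0.4632 -0.3007  0.026 ]
 [ 0.431  -0.1205  0.026 ]] [ 0.53512851 -0.195608    0.026     ] [np.float64(0.1793), np.float64(0.1832), np.float64(0.1779), np.float64(0.1831)]
ang [9.67256873 9.88939598]
torchw [ 0.5848 -0.2307  0.026 ] [ 0.5843 -0.2321  0.025 ] scene [160.4 270. ] r 0.629
flatw [ 0.5702 -0.1459  0.026 ] [ 0.5699 -0.1462  0.025 ] scene [207.9 264.8] r 0.589
cellL [ 0.4854 -0.1605  0.026 ] [ 0.4852 -0.162   0.025 ] scene [206.5 226.8] r 0.511
cellR [ 0.5001 -0.2453  0.026 ] [ 0.5003 -0.2461  0.025 ] scene [161.1 231.5] r 0.557
grip_width: 0.0852
grip_width: 0.0853
grip_width: 0.0855
t: 2.22
eef_pos: [0.1604, -0.5519, 0.2389]
ee_rot: [3.141, -0.0, 3.139]
contact_force: [0.7, 0.9, -0.1]
grip_width: 0.0856
```

Positions agree across the two views: torch scene pixel (346,290) and cells all match. Moving above the torch.

```bash
for i in 1 2; do python3 -m inch '-0.0357 0.0468 0.003 0 0 0 1;-0.0357 0.0468 0.003 0 0 0 1;-0.0357 0.0468 0.003 0 0 0 1;-0.0357 0.0468 0.003 0 0 0 1;-0.0357 0.0468 0.003 0 0 0 1' | head -2; done; python3 -m inch '-0.0357 0.0468 0.003 0 0 0 1;-0.0357 0.0468 0.003 0 0 0 1;-0.0357 0.0468 0.003 0 0 0 1;-0.0357 0.0468 0.003 0 0 0 1;0 0 0 0 0 0 1'; python3 -m inch '0 0 0 0 0 0 1'
```

```text
t: 2.85
eef_pos: [0.3398, -0.3166, 0.2242]
t: 3.48
eef_pos: [0.5183, -0.0825, 0.2092]
t: 4.1
eef_pos: [0.6613, 0.1066, 0.1949]
ee_rot: [3.141, -0.002, -3.14]
contact_force: [-0.5, -0.8, -0.3]
grip_width: 0.0855
t: 4.22
eef_pos: [0.6597, 0.1028, 0.1967]
ee_rot: [-3.141, -0.001, 3.14]
contact_force: [0.2, -0.7, 1.2]
grip_width: 0.0853
```

```bash
python3 -m inch '0 0 0.0245 0 0 0 1;0 0 0.0245 0 0 0 1;0 0 0.0245 0 0 0 1;0 0 0.0245 0 0 0 1;0 0 0.0245 0 0 0 1' 40; python3 -m inch '0 0 0 0 0 0 -1;0 0 0 0 0 0 -1;0 0 0 0 0 0 -1;0 0 0 0 0 0 -1;0 0 0 0 0 0 -1' 40;python3 -m inch '0 0 0 0 0 0 -1;0 0 0 0 0 0 -1'
```

```text
t: 4.85
eef_pos: [0.6595, 0.101, 0.075]
ee_rot: [-3.141, 0.0, 3.138]
contact_force: [-0.3, -0.0, -0.1]
grip_width: 0.0855
t: 5.48
eef_pos: [0.6613, 0.1029, 0.0765]
ee_rot: [-3.141, 0.003, -3.142]
contact_force: [-0.6, -0.2, 5.9]
grip_width: 0.0271
t: 5.72
eef_pos: [0.6613, 0.1029, 0.0765]
ee_rot: [-3.141, 0.003, -3.142]
contact_force: [-0.1, 0.4, 6.1]
grip_width: 0.0271
```

```bash
python3 -m inch '0 0 -0.014 0 0 0 -1;0 0 -0.014 0 0 0 -1;0 0 -0.014 0 0 0 -1;0 0 -0.014 0 0 0 -1;0 0 -0.014 0 0 0 -1'; for i in 1 2; do python3 -m inch '0.0054 -0.0239 0 0 0 0 -1;0.0054 -0.0239 0 0 0 0 -1;0.0054 -0.0239 0 0 0 0 -1;0.0054 -0.0239 0 0 0 0 -1;0.0054 -0.0239 0 0 0 0 -1'|head -2;done; python3 -m inch '0.0054 -0.0239 0 0 0 0 -1;0.0054 -0.0239 0 0 0 0 -1;0.0054 -0.0239 0 0 0 0 -1;0.0054 -0.0239 0 0 0 0 -1;0 0 0 0 0 0 -1'; python3 -m inch '0 0 0 0 0 0 -1;0 0 0 0 0 0 -1'
python3 - <<'E'
from h import *
a=r.snapshot("scene")[170:350,110:390]; b=r.snapshot("top")[150:330,340:520]
cv2.imwrite("pics/t1.png",np.clip(1.6*cv2.resize(np.hstack([a,b])[:,:,::-1],None,fx=1.7,fy=1.7,interpolation=cv2.INTER_CUBIC),0,255).astype(np.uint8))
E
```

```text
t: 6.35
eef_pos: [0.6603, 0.103, 0.1459]
ee_rot: [-3.142, 0.0, -3.142]
contact_force: [0.5, -0.1, -1.3]
grip_width: 0.0272
t: 6.98
eef_pos: [0.6321, -0.0188, 0.1442]
t: 7.6
eef_pos: [0.6048, -0.1381, 0.1443]
t: 8.22
eef_pos: [0.5831, -0.2342, 0.1443]
ee_rot: [3.142, -0.001, 3.138]
contact_force: [0.7, 0.8, -2.0]
grip_width: 0.0266
t: 8.48
eef_pos: [0.5844, -0.231, 0.1447]
ee_rot: [3.141, -0.0, -3.141]
contact_force: [-0.2, 0.8, -2.3]
grip_width: 0.0267
```

View pics/t1.png

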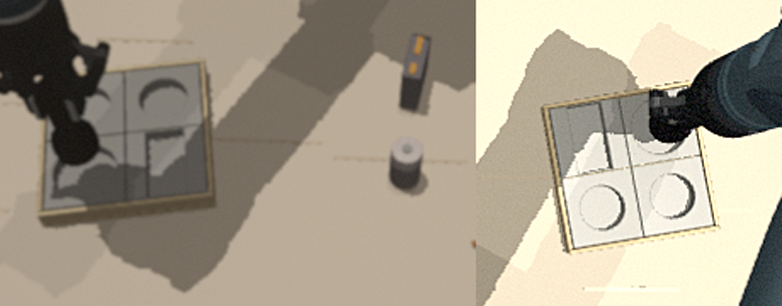

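Torch is held upright above the largest well (crop (75,145) left, (668,125) right). Lowering.

```bash
python3 -m inch '0 0 0.013 0 0 0 -1;0 0 0.013 0 0 0 -1;0 0 0.013 0 0 0 -1;0 0 0.013 0 0 0 -1;0 0 0.002 0 0 0 -1'; python3 -m inch '0 0 0.002 0 0 0 -1;0 0 0.002 0 0 0 -1;0 0 0 0 0 0 -1'; python3 -m inch '0 0 0.001 0 0 0 -1;0 0 0 0 0 0 -1;0 0 0 0 0 0 -1'
```

```text
t: 9.2
eef_pos: [0.5836, -0.231, 0.089]
ee_rot: [3.14, -0.003, -3.142]
contact_force: [0.6, -1.0, -0.5]
grip_width: 0.0266
t: 9.57
eef_pos: [0.5848, -0.2317, 0.0871]
ee_rot: [-3.141, 0.001, -3.142]
contact_force: [0.1, -0.2, -1.8]
grip_width: 0.0272
t: 9.95
eef_pos: [0.5847, -0.2316, 0.0859]
ee_rot: [-3.141, 0.0, -3.142]
contact_force: [-0.2, 0.2, -0.8]
grip_width: 0.0267
```

```bash
python3 -m inch '0 0 0.001 0 0 0 -1;0 0 0 0 0 0 -1'; python3 -m inch '0 0 0.001 0 0 0 -1;0 0 0 0 0 0 -1;0 0 0 0 0 0 -1'
```

```text
t: 10.2
eef_pos: [0.5849, -0.2316, 0.0855]
ee_rot: [-3.141, 0.001, -3.142]
contact_force: [-0.6, 1.0, 3.3]
grip_width: 0.0268
t: 10.58
eef_pos: [0.5851, -0.2316, 0.0854]
ee_rot: [-3.141, 0.002, -3.141]
contact_force: [-2.9, 2.3, 9.9]
grip_width: 0.027
```

Firm contact with the floor at the expected height. Release, rise, and go to cell one.

```bash
python3 -m inch '0 0 -0.001 0 0 0 0;0 0 0 0 0 0 0.3;0 0 0 0 0 0 0.5;0 0 0 0 0 0 0.5;0 0 0 0 0 0 0.5'; python3 -m inch '0 0 -0.01 0 0 0 0.5;0 0 -0.025 0 0 0 0.5;0 0 -0.03 0 0 0 0.5;0 0 -0.03 0 0 0 0.5;0 0 -0.02 0 0 0 1'; python3 -m inch '0.0028 0.0489 0 0 0 0 1;0.0028 0.0489 0 0 0 0 1;0.0028 0.0489 0 0 0 0 1;0.0028 0.0489 0 0 0 0 1;0.0028 0.0489 0 0 0 0 1'; python3 -m inch '0.0028 0.0489 0 0 0 0 1;0.0028 0.0489 0 0 0 0 1;0 0 0.02 0 0 0 1;0 0 0 0 0 0 1'
python3 - <<'E'
from h import *
a=r.snapshot("scene")[170:350,110:390]; b=r.snapshot("top")[150:330,340:520]
cv2.imwrite("pics/t2.png",np.clip(1.6*cv2.resize(np.hstack([a,b])[:,:,::-1],None,fx=1.7,fy=1.7,interpolation=cv2.INTER_CUBIC),0,255).astype(np.uint8))
E
```

```text
t: 11.2
eef_pos: [0.5846, -0.2316, 0.0847]
ee_rot: [3.142, -0.0, -3.142]
contact_force: [0.1, 0.2, 0.1]
grip_width: 0.0638
t: 11.82
eef_pos: [0.5853, -0.2319, 0.2025]
ee_rot: [-3.14, 0.003, -3.142]
contact_force: [0.3, -1.4, -0.0]
grip_width: 0.0798
t: 12.45
eef_pos: [0.5707, 0.0144, 0.2008]
ee_rot: [-3.141, 0.001, 3.141]
contact_force: [0.3, 1.3, 0.4]
grip_width: 0.0856
t: 12.95
eef_pos: [0.5639, 0.1112, 0.1791]
ee_rot: [-3.141, -0.002, -3.14]
contact_force: [-1.0, -1.3, 0.5]
grip_width: 0.0856
```

View pics/t2.png

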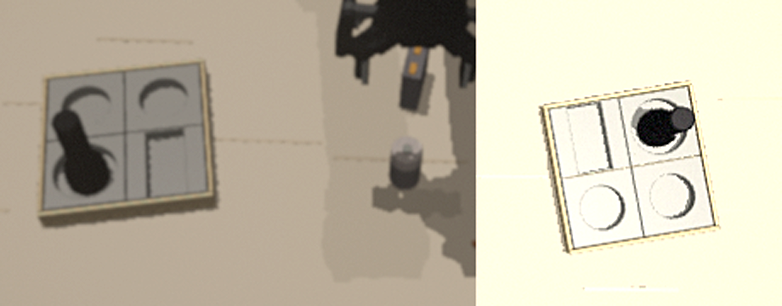

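Torch stands centred in its well (crop (85,170)). Now grasp cell one.

```bash
python3 -m inch '0 0 0.029 0 0 0 1;0 0 0.029 0 0 0 1;0 0 0.029 0 0 0 1;0 0 0.029 0 0 0 1;0 0 0.029 0 0 0 1'; python3 -m inch '0 0 0 0 0 0 -1;0 0 0 0 0 0 -1;0 0 0 0 0 0 -1;0 0 0 0 0 0 -1;0 0 0 0 0 0 -1' 40;python3 -m inch '0 0 0 0 0 0 -1'; python3 -m inch '0 0 -0.018 0 0 0 -1;0 0 -0.018 0 0 0 -1;0 0 -0.018 0 0 0 -1;0 0 -0.018 0 0 0 -1;0 0 -0.018 0 0 0 -1'
```

```text
t: 13.68
eef_pos: [0.5663, 0.1098, 0.0351]
ee_rot: [3.142, 0.002, 3.14]
contact_force: [-0.1, 0.8, 0.2]
grip_width: 0.0856
t: 14.3
eef_pos: [0.5668, 0.1108, 0.0368]
ee_rot: [-3.141, 0.004, -3.142]
contact_force: [-1.0, 0.2, 6.8]
grip_width: 0.0331
t: 14.42
eef_pos: [0.5668, 0.1108, 0.0368]
ee_rot: [-3.141, 0.004, -3.142]
contact_force: [-0.3, -0.5, 6.5]
grip_width: 0.0328
t: 15.05
eef_pos: [0.5648, 0.1108, 0.1256]
ee_rot: [-3.141, 0.0, -3.141]
contact_force: [0.7, -0.1, -1.6]
grip_width: 0.0326
```

```bash
for i in 1 2; do python3 -m inch '0.0046 -0.0255 0 0 0 0 -1;0.0046 -0.0255 0 0 0 0 -1;0.0046 -0.0255 0 0 0 0 -1;0.0046 -0.0255 0 0 0 0 -1;0.0046 -0.0255 0 0 0 0 -1'|head -2;done; python3 -m inch '0.0046 -0.0255 0 0 0 0 -1;0.0046 -0.0255 0 0 0 0 -1;0.0046 -0.0255 0 0 0 0 -1;0.0046 -0.0255 0 0 0 0 -1;0 0 0 0 0 0 -1'; python3 -m inch '0 0 0 0 0 0 -1;0 0 0 0 0 0 -1'
```

```text
t: 15.68
eef_pos: [0.5417, -0.0175, 0.1251]
t: 16.3
eef_pos: [0.5187, -0.145, 0.1251]
t: 16.92
eef_pos: [0.5005, -0.2478, 0.1251]
ee_rot: [-3.141, 0.001, 3.139]
contact_force: [-0.1, -0.2, -2.3]
grip_width: 0.0331
t: 17.18
eef_pos: [0.5007, -0.2453, 0.1248]
ee_rot: [3.141, -0.0, -3.14]
contact_force: [-0.1, -0.1, -1.0]
grip_width: 0.0332
```

```bash
python3 -m inch '0 0 0.018 0 0 0 -1;0 0 0.018 0 0 0 -1;0 0 0.018 0 0 0 -1;0 0 0.014 0 0 0 -1;0 0 0.005 0 0 0 -1'; python3 -m inch '0 0 0.002 0 0 0 -1;0 0 0.001 0 0 0 -1;0 0 0 0 0 0 -1'; python3 -m inch '0 0 0.001 0 0 0 -1;0 0 0 0 0 0 -1;0 0 0 0 0 0 -1'; python3 -m inch '0 0 0.001 0 0 0 -1;0 0 0 0 0 0 -1;0 0 0 0 0 0 -1'
```

```text
t: 17.8
eef_pos: [0.5002, -0.2455, 0.0509]
ee_rot: [3.141, -0.001, -3.141]
contact_force: [0.2, 0.0, -2.0]
grip_width: 0.0328
t: 18.18
eef_pos: [0.501, -0.2466, 0.0493]
ee_rot: [-3.141, 0.001, 3.142]
contact_force: [0.6, 0.1, -1.6]
grip_width: 0.0328
t: 18.55
eef_pos: [0.5006, -0.2463, 0.0478]
ee_rot: [-3.141, 0.0, -3.142]
contact_force: [0.2, 0.6, -2.3]
grip_width: 0.0333
t: 18.92
eef_pos: [0.5006, -0.2463, 0.0468]
ee_rot: [-3.142, -0.0, -3.142]
contact_force: [-0.2, -0.1, -1.7]
grip_width: 0.0331
```

```bash
python3 -m inch '0 0 0.001 0 0 0 -1;0 0 0 0 0 0 -1'; python3 -m inch '0 0 0.001 0 0 0 -1;0 0 0 0 0 0 -1';  python3 -m inch '0 0 0.001 0 0 0 -1;0 0 0 0 0 0 -1'
```

```text
t: 19.18
eef_pos: [0.5007, -0.2464, 0.0459]
ee_rot: [-3.141, 0.0, -3.142]
contact_force: [0.2, -0.2, -0.6]
grip_width: 0.0327
t: 19.42
eef_pos: [0.5008, -0.2464, 0.0458]
ee_rot: [-3.141, 0.001, -3.142]
contact_force: [-2.3, 1.5, 5.9]
grip_width: 0.0329
t: 19.68
eef_pos: [0.5009, -0.2464, 0.0458]
ee_rot: [-3.141, 0.001, -3.141]
contact_force: [-3.8, 2.7, 13.4]
grip_width: 0.0328
```

```bash
python3 -m inch '0 0 -0.002 0 0 0 0.2;0 0 0 0 0 0 0.5;0 0 0 0 0 0 0.5;0 0 0 0 0 0 0.5;0 0 0 0 0 0 0.5'; python3 -m inch '0 0 -0.01 0 0 0 0.5;0 0 -0.025 0 0 0 0.5;0 0 -0.03 0 0 0 0.5;0 0 -0.03 0 0 0 0.5;0 0 -0.03 0 0 0 1'; python3 -m inch '0.006 0.053 0 0 0 0 1;0.006 0.053 0 0 0 0 1;0.006 0.053 0 0 0 0 1;0.006 0.053 0 0 0 0 1;0.006 0.053 0 0 0 0 1'; python3 -m inch '0.006 0.053 0 0 0 0 1;0.006 0.053 0 0 0 0 1;0.006 0.053 0 0 0 0 1;0.006 0.053 0 0 0 0 1;0 0 0 0 0 0 1';python3 -m inch '0 0 0 0 0 0 1'
```

```text
t: 20.3
eef_pos: [0.5006, -0.2463, 0.0456]
ee_rot: [3.142, -0.0, -3.142]
contact_force: [0.5, -0.2, -0.6]
grip_width: 0.0642
t: 20.92
eef_pos: [0.5007, -0.2463, 0.1726]
ee_rot: [-3.141, 0.001, -3.142]
contact_force: [0.1, -0.5, -0.6]
grip_width: 0.0798
t: 21.55
eef_pos: [0.4705, 0.0203, 0.1717]
ee_rot: [-3.141, 0.001, 3.141]
contact_force: [1.5, 0.2, 0.4]
grip_width: 0.0855
t: 22.18
eef_pos: [0.4462, 0.2339, 0.1715]
ee_rot: [3.141, 0.001, -3.136]
contact_force: [0.1, -1.2, -0.1]
grip_width: 0.0853
t: 22.3
eef_pos: [0.4466, 0.2306, 0.1711]
ee_rot: [-3.141, 0.0, -3.141]
contact_force: [-0.9, -0.2, -0.0]
grip_width: 0.0858
```

```bash
python3 -m inch '0 0 0.028 0 0 0 1;0 0 0.028 0 0 0 1;0 0 0.028 0 0 0 1;0 0 0.028 0 0 0 1;0 0 0.024 0 0 0 1'; python3 -m inch '0 0 0 0 0 0 -1;0 0 0 0 0 0 -1;0 0 0 0 0 0 -1;0 0 0 0 0 0 -1;0 0 0 0 0 0 -1' 40;python3 -m inch '0 0 0 0 0 0 -1'; python3 -m inch '0 0 -0.018 0 0 0 -1;0 0 -0.018 0 0 0 -1;0 0 -0.018 0 0 0 -1;0 0 -0.018 0 0 0 -1;0 0 -0.018 0 0 0 -1'
for i in 1 2 3; do python3 -m inch '-0.0026 -0.0261 0 0 0 0 -1;-0.0026 -0.0261 0 0 0 0 -1;-0.0026 -0.0261 0 0 0 0 -1;-0.0026 -0.0261 0 0 0 0 -1;-0.0026 -0.0261 0 0 0 0 -1'|head -2;done; python3 -m inch '0 0 0 0 0 0 -1;0 0 0 0 0 0 -1'
```

```text
t: 22.92
eef_pos: [0.4468, 0.2289, 0.0341]
ee_rot: [-3.141, -0.0, 3.139]
contact_force: [0.1, -0.0, 0.3]
grip_width: 0.0861
t: 23.55
eef_pos: [0.4481, 0.231, 0.0363]
ee_rot: [3.141, 0.003, 3.142]
contact_force: [0.9, -0.6, 5.7]
grip_width: 0.0328
t: 23.68
eef_pos: [0.448, 0.231, 0.0363]
ee_rot: [3.141, 0.003, -3.142]
contact_force: [-0.4, -0.8, 7.1]
grip_width: 0.033
t: 24.3
eef_pos: [0.4465, 0.2307, 0.1256]
ee_rot: [-3.141, 0.0, -3.141]
contact_force: [0.3, 0.7, -0.6]
grip_width: 0.033
t: 24.92
eef_pos: [0.4596, 0.0994, 0.125]
t: 25.55
eef_pos: [0.4725, -0.0311, 0.125]
t: 26.18
eef_pos: [0.4856, -0.1615, 0.125]
t: 26.42
eef_pos: [0.4853, -0.1601, 0.1247]
ee_rot: [3.141, -0.001, -3.141]
contact_force: [0.1, -0.0, -1.2]
grip_width: 0.0331
```

```bash
python3 -m inch '0 0 0.018 0 0 0 -1;0 -0.001 0.018 0 0 0 -1;0 0 0.018 0 0 0 -1;0 0 0.014 0 0 0 -1;0 0 0.006 0 0 0 -1'; python3 -m inch '0 0 0.002 0 0 0 -1;0 0 0.001 0 0 0 -1;0 0 0 0 0 0 -1'; python3 -m inch '0 0 0.001 0 0 0 -1;0 0 0.001 0 0 0 -1;0 0 0 0 0 0 -1'; python3 -m inch '0 0 0.001 0 0 0 -1;0 0 0 0 0 0 -1;0 0 0 0 0 0 -1'
```

```text
t: 27.05
eef_pos: [0.485, -0.1609, 0.05]
ee_rot: [3.141, -0.001, -3.141]
contact_force: [-0.1, 1.1, -1.1]
grip_width: 0.0332
t: 27.42
eef_pos: [0.4861, -0.162, 0.0482]
ee_rot: [-3.141, 0.001, 3.142]
contact_force: [0.4, 0.5, -1.9]
grip_width: 0.0327
t: 27.8
eef_pos: [0.4856, -0.1618, 0.0457]
ee_rot: [-3.142, -0.0, 3.142]
contact_force: [0.7, -0.7, -1.4]
grip_width: 0.0329
t: 28.18
eef_pos: [0.4857, -0.1618, 0.0453]
ee_rot: [-3.141, 0.0, -3.142]
contact_force: [-1.3, 0.8, 5.5]
grip_width: 0.0328
```

```bash
python3 -m inch '0 0 -0.001 0 0 0 0.2;0 0 0 0 0 0 0.5;0 0 0 0 0 0 0.5;0 0 0 0 0 0 0.5;0 0 0 0 0 0 0.5'; python3 -m inch '0 0 -0.01 0 0 0 0.5;0 0 -0.025 0 0 0 0.5;0 0 -0.03 0 0 0 0.5;0 0 -0.03 0 0 0 0.5;0 0 -0.03 0 0 0 1'; python3 -m inch '0.0068 0.0466 0 0 0 0 1;0.0068 0.0466 0 0 0 0 1;0.0068 0.0466 0 0 0 0 1;0.0068 0.0466 0 0 0 0 1;0.0068 0.0466 0 0 0 0 1'; python3 -m inch '0.0068 0.0466 0 0 0 0 1;0 0 0 0 0 5.4 1;0 0 0 0 0 5.3 1;0 0 0 0 0 0 1;0 0 0 0 0 0 1'
python3 - <<'E'
from h import *
a=r.snapshot("scene")[170:350,110:390]; b=r.snapshot("top")[150:330,340:520]
cv2.imwrite("pics/t3.png",np.clip(1.6*cv2.resize(np.hstack([a,b])[:,:,::-1],None,fx=1.7,fy=1.7,interpolation=cv2.INTER_CUBIC),0,255).astype(np.uint8))
E
```

```text
t: 28.8
eef_pos: [0.4856, -0.1618, 0.0457]
ee_rot: [-3.142, -0.0, -3.142]
contact_force: [-0.6, 0.9, -0.2]
grip_width: 0.0641
t: 29.42
eef_pos: [0.4857, -0.1618, 0.1726]
ee_rot: [-3.141, 0.001, -3.142]
contact_force: [-0.3, -0.2, 0.1]
grip_width: 0.0799
t: 30.05
eef_pos: [0.4515, 0.0727, 0.1716]
ee_rot: [3.142, 0.001, 3.141]
contact_force: [1.0, 0.4, 0.2]
grip_width: 0.0854
t: 30.68
eef_pos: [0.4449, 0.1177, 0.1711]
ee_rot: [3.142, 0.0, 2.956]
contact_force: [-0.4, -0.7, 0.2]
grip_width: 0.0854
```

View pics/t3.png

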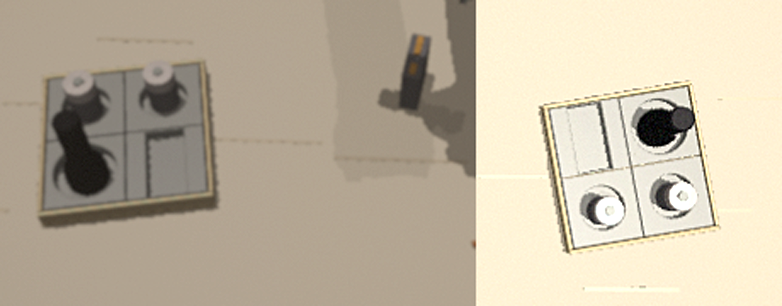

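Both cells stand in their wells (crop (80,90) and (160,80)), torch is unchanged. Grasping the flat battery.

```bash
python3 -m inch '0 0 0.028 0 0 0 1;0 0 0.028 0 0 0 1;0 0 0.028 0 0 0 1;0 0 0.028 0 0 0 1;0 0 0.022 0 0 0 1'; python3 -m inch '0 0 0 0 0 0 -1;0 0 0 0 0 0 -1;0 0 0 0 0 0 -1;0 0 0 0 0 0 -1;0 0 0 0 0 0 -1' 40;python3 -m inch '0 0 0 0 0 0 -1;0 0 0 0 0 0 -1'; python3 -m inch '0 0 -0.018 0 0 0 -1;0 0 -0.018 0 0 0 -1;0 0 -0.018 0 0 0 -1;0 0 -0.018 0 0 0 -1;0 0 -0.018 0 0 0 -1'; python3 -m inch '0 0 0 0 0 -5.2 -1;0 0 0 0 0 -5.1 -1;0 0 0 0 0 -5.1 -1;0 0 0 0 0 -5.1 -1;0 0 0 0 0 0 -1'
```

```text
t: 31.4
eef_pos: [0.4445, 0.1176, 0.0357]
ee_rot: [-3.141, -0.001, 2.955]
contact_force: [-0.8, 0.7, 0.3]
grip_width: 0.0852
t: 32.02
eef_pos: [0.4459, 0.1179, 0.0378]
ee_rot: [3.141, 0.002, 2.955]
contact_force: [-0.2, -0.1, 6.7]
grip_width: 0.0212
t: 32.28
eef_pos: [0.446, 0.1179, 0.0379]
ee_rot: [3.141, 0.002, 2.955]
contact_force: [0.2, -0.3, 6.2]
grip_width: 0.0213
t: 32.9
eef_pos: [0.4444, 0.1177, 0.1272]
ee_rot: [-3.141, -0.001, 2.955]
contact_force: [0.9, -1.3, -2.0]
grip_width: 0.0215
t: 33.52
eef_pos: [0.4445, 0.1178, 0.1266]
ee_rot: [-3.141, -0.001, -2.971]
contact_force: [0.1, 1.5, -0.9]
grip_width: 0.0213
```

```bash
for i in 1 2; do python3 -m inch '-0.0071 -0.0256 0 0 0 0 -1;-0.0071 -0.0256 0 0 0 0 -1;-0.0071 -0.0256 0 0 0 0 -1;-0.0071 -0.0256 0 0 0 0 -1;-0.0071 -0.0256 0 0 0 0 -1'|head -2;done; python3 -m inch '-0.0071 -0.0256 0 0 0 0 -1;0 0 0 0 0 0 -1;0 0 0 0 0 0 -1;0 0 0 0 0 0 -1'
python3 - <<'E'
from h import *
a=r.snapshot("scene")[170:350,110:290]; b=r.snapshot("top")[150:330,340:520]
cv2.imwrite("pics/t4.png",np.clip(1.6*cv2.resize(np.hstack([a,b])[:,:,::-1],None,fx=2.2,fy=2.2,interpolation=cv2.INTER_CUBIC),0,255).astype(np.uint8))
E
```

```text
t: 34.15
eef_pos: [0.5017, -0.0031, 0.1266]
t: 34.78
eef_pos: [0.5584, -0.1231, 0.1265]
t: 35.28
eef_pos: [0.5691, -0.1454, 0.1267]
ee_rot: [3.141, -0.001, -2.97]
contact_force: [0.5, -0.8, -1.9]
grip_width: 0.0217
```

View pics/t4.png

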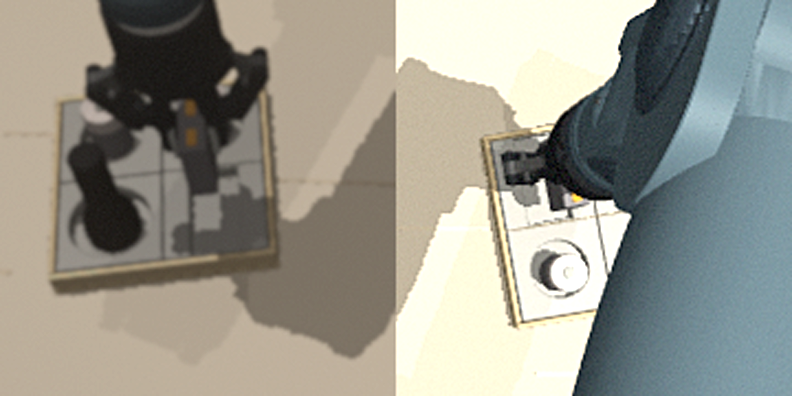

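```bash
python3 - <<'E'
from h import *
for z in (.089,.153): print((proj("scene",(.5996,-.1401,z))-[110,170])*2.2, pt("scene",110+203/2.2,170+192/2.2,.089))
E
python3 -m inch '0 0 0.018 0 0 0 -1;0 0 0.018 0 0 0 -1;0 0 0.018 0 0 0 -1;0 0 0.014 0 0 0 -1;0 0 0.006 0 0 0 -1'; python3 -m inch '0 0 0.002 0 0 0 -1;0 0 0.001 0 0 0 -1;0 0 0 0 0 0 -1'; python3 -m inch '0 0 0.001 0 0 0 -1;0 0 0.001 0 0 0 -1;0 0 0 0 0 0 -1'; python3 -m inch '0 0 0.001 0 0 0 -1;0 0 0 0 0 0 -1;0 0 0 0 0 0 -1'
```

```text
[205.62569053 198.76705176] [ 0.59348559 -0.14305071  0.089     ]
[192.34498121 152.94946648] [ 0.59348559 -0.14305071  0.089     ]
t: 36.0
eef_pos: [0.5692, -0.1459, 0.052]
ee_rot: [3.141, -0.001, -2.97]
contact_force: [0.1, 0.1, -0.7]
grip_width: 0.0218
t: 36.38
eef_pos: [0.5702, -0.1466, 0.0503]
ee_rot: [-3.141, 0.001, -2.971]
contact_force: [-0.9, -0.0, -1.3]
grip_width: 0.0213
t: 36.75
eef_pos: [0.5696, -0.1464, 0.0477]
ee_rot: [3.142, -0.0, -2.971]
contact_force: [-0.2, -0.3, -1.1]
grip_width: 0.0214
t: 37.12
eef_pos: [0.5699, -0.1464, 0.0469]
ee_rot: [-3.141, 0.0, -2.97]
contact_force: [-0.5, 1.4, 0.1]
grip_width: 0.0215
```

```bash
python3 -m inch '0 0 0.001 0 0 0 -1;0 0 0 0 0 0 -1;0 0 0 0 0 0 -1'; python3 -m inch '0 0 -0.001 0 0 0 0;0 0 0 0 0 0 0.3;0 0 0 0 0 0 0.3;0 0 0 0 0 0 0.3;0 0 0 0 0 0 0.3'; python3 -m inch '0 0 -0.01 0 0 0 0.3;0 0 -0.025 0 0 0 0.3;0 0 -0.03 0 0 0 0.3;0 0 -0.03 0 0 0 0.5;0 0 -0.03 0 0 0 1';for i in 1 2; do python3 -m inch '0.01 0.05 0 0 0 0 1;0.01 0.05 0 0 0 0 1;0.01 0.05 0 0 0 0 1;0.01 0.05 0 0 0 0 1;0 0 0 0 0 0 1'; done
python3 - <<'E'
from h import *
a=r.snapshot("scene")[190:310,110:230]; b=r.snapshot("top")[190:310,370:490]
cv2.imwrite("pics/t5.png",np.clip(1.4*cv2.resize(np.hstack([a,b])[:,:,::-1],None,fx=3.3,fy=3.3,interpolation=cv2.INTER_CUBIC),0,255).astype(np.uint8))
cv2.imwrite("pics/t6.png",r.snapshot("scene")[:,:,::-1])
E
```

```text
t: 37.5
eef_pos: [0.5699, -0.1464, 0.0469]
ee_rot: [-3.141, 0.001, -2.97]
contact_force: [-1.7, 1.8, 6.1]
grip_width: 0.0219
t: 38.12
eef_pos: [0.5697, -0.1464, 0.0467]
ee_rot: [-3.142, -0.0, -2.971]
contact_force: [0.6, 0.6, 0.1]
grip_width: 0.0556
t: 38.75
eef_pos: [0.5698, -0.1464, 0.1736]
ee_rot: [-3.141, 0.001, -2.97]
contact_force: [0.7, 0.1, 0.4]
grip_width: 0.0802
t: 39.38
eef_pos: [0.4947, 0.0466, 0.1725]
ee_rot: [3.141, -0.0, -2.966]
contact_force: [0.5, -0.4, 0.4]
grip_width: 0.0852
t: 40.0
eef_pos: [0.4224, 0.2362, 0.1724]
ee_rot: [3.141, 0.001, -2.966]
contact_force: [0.1, -0.3, -0.1]
grip_width: 0.0852
```

View pics/t5.png

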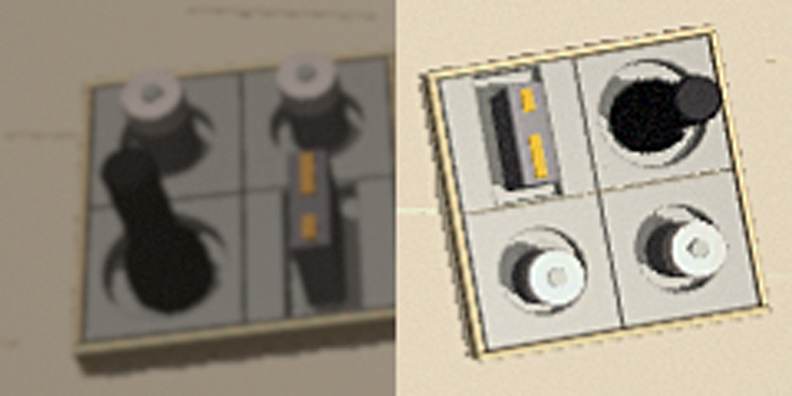

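View pics/t6.png

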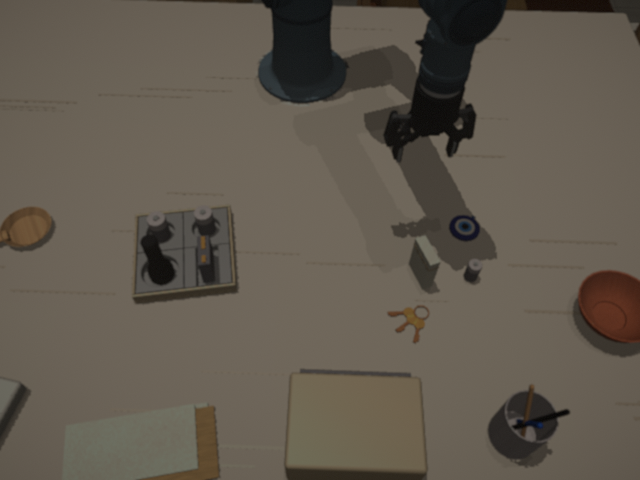

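All four items stand upright in their wells: torch at (160,265), cells at (157,222) and (204,216), and flat battery at (205,255) with its contacts up. The card packet (424,261) and slim cell (473,269) are where they started.

```bash
python3 -c "
from cell import r
print(r.job_done())"
```

```text
the job is handed in; nothing more can be done
None
```

The caddy is ready and the job is handed in, at about 40 s on the robot's clock. I placed the torch first (on its lens, in the largest well), then the two fat batteries (one in each smaller round well), then the flat battery (contacts up, in the oblong well).

- **Seating:** each item touched down 9 mm above the table, which is the height of the well floor, with 6 to 13 N of contact force.
- **Final pictures:** all four items stand upright in their wells. The slim battery and the card packet have not moved, and the arm is clear of everything.
- **One disagreement:** just before lowering, the picture put the flat battery about 6 mm off-centre along its length. That is within the 10 mm of clearance, and it went in without resistance, so I did not correct it.

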